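Set up the document camera over its page

ROBOT

A 6-joint arm with a two-finger parallel gripper is mounted at the origin on a cart in front of the work surface, level with it; the furniture and walls round the work are solid. World frame = base frame: x ahead of the robot, y to its left, z up, the work surface at z = 0. Lengths are in m, angles in degrees, forces in N, time in s.
With the tool pointing down it reaches from about 0.35 to 0.975 m from the base axis. Payload 4.9 kg.
Tool frame: the origin (TCP) lies where the fingers leave the gripper's body, on its centre line; the fingertips stand 73 mm ahead of it and the grasp point (between the pads) lies 54 mm ahead of it; z points along the fingers, y is the line along which they close (so a half turn about z gives the same grasp; the last joint's range is limited). The gripper opens to 85 mm and grips with 20 to 120 N. Pads are 22 mm wide; open, the fingers measure 114 mm over their backs; the gripper's body (76 mm by 85 mm) begins 54 mm behind the grasp point. The pads swing forward as they close: fully open they stand 13 mm farther back than shut.
Start: joints at [-79.87, 3.019, 92.412, -0, 84.569, -6.818], TCP at [0.182, -0.598, 0.304] pointing down, gripper open.
Joint ranges: [-172.51, 172.51], [-57.92, 126.97], [3.15, 148.05], [-58.71, 238.71], [5.1, 150.11], [-179.66, 179.66]. Speed limits (degrees/s): [147.25, 147.25, 180, 180, 180, 180].

INTERFACE

Orientations are given as [roll, pitch, yaw] about the fixed x, y, z axes, in that order (R = Rz(yaw) Ry(pitch) Rx(roll)).
In Python, from cell import telemetry, optics, close_job gives the robot as it stands. The module is installed in compiled form; this text tells all that it offers.
- The arm moves only by the tool jog_arm, never from a script. Its argument "targets" is one flat list of numbers, 6 for each row, row after row: the shift along the world's x, y, z in cm, then the turn, a rotation vector about the world's x, y, z in degrees. A call has 1 to 12 rows; each row is the pose to reach, as a shift and turn from the pose commanded when the call began; what a row does not reach only later rows make up. A row lasts 1/12 s, in which the tool goes at most 41.7 mm and 7.16 degrees, less where a joint would pass 70% of its speed; a pose out of reach is approached as far as the arm can. A call with a gripper value outside its range is refused whole. "grip" is the closure, from 0 (fully open) to 1 (shut), set as the call begins (left out, the last holds). The fingers move at their own pace and stop on an object; "squeeze" is the grip in N (left out, the last holds). Time passes only in rows, so rows that repeat a pose let the fingers close. It gives the time, the measured TCP pose, the force, the opening and the grip force at its end, in the units of the state.
- telemetry.observe(): the state, without advancing time (a new reading comes with each control period).
- optics.grab_frame(name): name is "side" or "top" or "wrist"; returns a dict with "frame" (384x512x3 uint8, red, green, blue), "z_map" (384x512 float32, m along the optical axis (not along the pixel's ray), 0 where there is no reading), "K" (3x3 intrinsics, pixels), "position" and "rotation" of the camera in the world. Camera axes: x right, y down, z forward; pixel columns grow to the right and rows downward; lengths in m; the calibration is good to about 2 mm. A picture is of the moment at which its call begins.
- close_job(): hands the job in; it is judged then, once.
The state is a dict: "t": time; "q": joint angles; "joint_velocities": joint speeds; "tau": joint torques, N m; "tcp_pos": TCP position; "eef_rot": TCP orientation; "contact_force": force on the tool from outside, world axes, zero at the start; "moment": the same for the moment, N m; "width": finger opening in m; "finger_force": force on a finger pad.
Only numpy, scipy, OpenCV 4.12 (cv2) and the standard library are available. Lean on these libraries where they do the work, as an engineer would, in place of code of your own. Each camera call takes 0.05 s, during which the arm holds its last target. There are 200 camera calls.

TASK

Set up the document camera on the left of the desk: pull its leaning mast out by the black grip on top until the lock is felt to catch and its round side button springs out, so that the mast stays up by itself, and turn the camera arm over the page until it meets its stop. Leave the things that stand around it where they are.

Things in the scene. Friction and masses are not known exactly. Their poses are not given: they have to be found in the camera images.
- doc_camera: Fixed foot of the document camera: grey plate 150 x 170 mm, 21 mm high; does not move. Origin: under its middle, on the desk. -x points to the page (mat 150 x 200 mm, 2 mm thick, centred 165 mm along -x), z up. A square outer tube (32 mm) rises from it, leaning 0.45 rad from vertical towards -x, over the page.
- collar (a point): Centre of the black lock collar (46 x 44 x 42 mm) at the top of the fixed outer tube, on the tube's axis, 153 mm above the desk. The steel inner mast (22 mm square) slides out of it up along that leaning axis.
- mast (a joint): How far the mast is pulled out, m: 0 = down, as found; 0.125 = very end. Slides easily (about 2 N); with the camera it weighs 0.4 to 0.55 kg and sinks back if let go unlocked. Somewhere from 0.05 to 0.10 a tooth drops into an inner notch and holds it both ways (play 3 mm at most). The last user preset the place; nothing outside shows it. Pulling on then meets a hard stop: 10 N is plenty.
- lock_button (a joint): How far the round grey button (19 mm across, on the side of the collar towards the foot's +y) stands out, m. 0 to 0.001 = in, nearly flush with its steel bezel: mast free. 0.005 to 0.007 = sprung out: mast locked. It springs out by itself at the notch; pushing it in unlocks.
- camera_arm (a joint): Turn of the camera arm about the leaning mast axis, rad. 0 = its stop: arm level over the page, along the foot's -x. Positive = turned aside towards the foot's +y, clockwise seen from above; starts at 0.3 to 1.1. Stiff (0.16 N m), stays where left.
- grip (a point): Centre of the black grip knob on top of the mast, about 0.215 m above the desk at the start; rides and turns with the camera arm. Its frame: z up along the leaning mast axis, which passes through it; y across the two flat ribbed sides to pinch, 42 mm apart; -x the way the arm points. The knob is 32 mm along x and spans 26 mm below to 22 mm above this point along z.
- lens (a point): Middle of the white camera box (52 x 42 x 26 mm) at the end of the camera arm, 88 mm along -x and 11 mm along +z of the grip's frame. The arm to it is 20 mm wide and starts below the knob, so fingers astride the knob clear it.
- bone_folder: Flat white creasing tool, 23 x 155 x 8 mm, lying on the page. Origin under its middle. Bystander.
- paste_bottle: White paste bottle with a red tip, 49 mm across, 151 mm high, standing beside the foot on its -y side. Origin at the centre of its bottom. Bystander.
- stapler: Grey stapler, 34 x 138 x 50 mm, lying beside the foot and page on their -y side. Origin under its middle. Bystander.

How it is judged:
By the outcome, as a careful person would: the job done as asked, in the order asked, and still so for the second after the job is handed in, with the robot touching nothing.
It also fails if it takes over 51 s, if anything falls off the work surface, if the arm or the gripper's body presses on something with over 40 N, if the wrist force passes 120 N, or if a joint passes its speed limit or range.

## Working session

There is one attempt and no reset: what is moved stays moved. The work goes in short steps, Python scripts to look and compute and a tool call to move; the robot and the scene stay as the last step left them, time stands still between calls to the robot, and variables do not carry over. Pictures are saved under pics/ and viewed, at most 10 in all, crops included, and the job is handed in when it is done.

Besides the shell and the picture viewer there is one more tool, called after ">>>" as a command line: name --argument value ..., lists and objects as JSON in quotes. jog_arm: Moves the arm, as the interface text tells. Its arguments: {"type":"object","properties":{"targets":{"type":"array","items":{"type":"number"}},"grip":{"type":"number"},"squeeze":{"type":"number"}},"required":["targets"]}

```bash
mkdir -p pics
cat > h.py <<'E'
import numpy as np,cv2,pickle
from cell import telemetry,optics
def grab(n,tag):
    d=optics.grab_frame(n); pickle.dump(d,open(f'pics/{tag}.pkl','wb'))
    cv2.imwrite(f'pics/{tag}.png',d['frame'][:,:,::-1]); return d
def load(tag): return pickle.load(open(f'pics/{tag}.pkl','rb'))
def pts(d):
    z=d['z_map'];v,u=np.mgrid[:z.shape[0],:z.shape[1]];K=d['K']
    p=np.stack([(u-K[0,2])/K[0,0]*z,(v-K[1,2])/K[1,1]*z,z],-1)
    return p@np.array(d['rotation']).T+np.array(d['position'])
def proj(d,P):
    p=(np.atleast_2d(P)-d['position'])@np.array(d['rotation']); q=p@d['K'].T; return q[:,:2]/q[:,2:]
E
python3 - <<'E'
from h import *
a=grab('top','t0');b=grab('side','s0')
cv2.imwrite('pics/both.png',cv2.resize(np.hstack([a['frame'],b['frame']])[:,:,::-1],(800,300),interpolation=cv2.INTER_AREA))
for d in(a,b):print(d['position'],np.round(d['rotation'],3).tolist(),d['K'][0])
print(telemetry.observe())
E
```

```text
[0.50531092 0.29262265 1.01298226] [-173.156, 1.17, -91.23] [378.16995825   0.         255.19044656]
[ 0.6366551  -0.46671546  0.5094141 ] [-116.122, 1.287, 3.49] [397.7638265    0.         261.85890983]
{'t': 0.1, 'q': array([-7.98721086e+01,  3.05513618e+00,  9.24844013e+01,  2.39635241e-04,
        8.45679520e+01, -6.81841129e+00]), 'joint_velocities': array([ 0.09046255, -0.11294703, -0.20814937, -0.05044401, -0.00153028,
        0.00963932]), 'tau': array([-6.40897397e-04, -3.94902456e+01, -3.71366394e+01, -2.44492994e-04,
        3.87814376e-03, -6.88987129e-06]), 'tcp_pos': array([ 0.18209571, -0.59743984,  0.30276602]), 'eef_rot': array([-1.79893299e+02, -1.29982979e-02,  1.69462677e+01]), 'contact_force': array([ 1.70265252,  0.54185033, -0.60272707]), 'moment': array([ 0.04425985, -0.00833417,  0.04216947]), 'finger_force': 0.0, 'width': 0.0854036642830871}
```

View pics/t0.png

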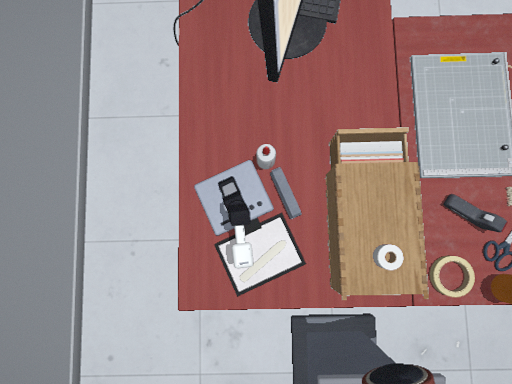

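View pics/s0.png

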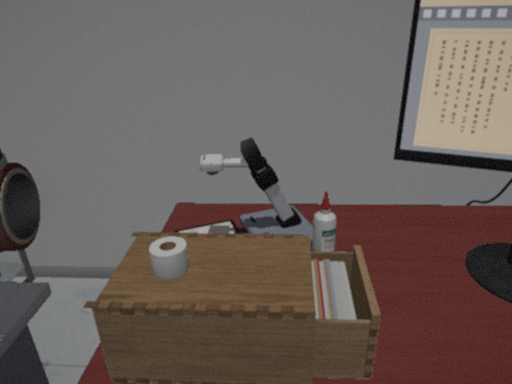

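```bash
cat >> h.py <<'E'
from scipy.spatial.transform import Rotation as Ro
_l=load
def fix(d):
    d['rotation']=Ro.from_euler('xyz',d['rotation'],degrees=True).as_matrix() if np.ndim(d['rotation'])==1 else d['rotation']; return d
def load(tag): return fix(_l(tag))
E
python3 - <<'E'
from h import *
d=load('t0');P=pts(d)
for n,(u,v) in dict(pl1=(197,187),pl2=(252,162),pl3=(271,205),pl4=(219,232),pg1=(218,251),pg2=(284,218),pg3=(302,261),pg4=(240,291),bottle=(266,152),st1=(276,170),st2=(294,214),lens=(241,257),knob=(250,225),k2=(238,212),colr=(231,190),box=(380,200),tape=(390,248)).items(): print(n,P[v,u].round(3))
c=np.hstack([d['frame'][140:300,180:320]]);cv2.imwrite('pics/c0.png',cv2.resize(c,None,fx=4.0,fy=3.75,interpolation=2)[:,:,::-1])
s=load('s0');PS=pts(s)
for n,(u,v) in dict(knob=(250,148),knob2=(256,158),coll=(263,178),lens=(211,163),bot=(325,218)).items(): print(n,PS[v,u].round(3))
c=s['frame'][120:260,160:350];cv2.imwrite('pics/c1.png',cv2.resize(c,None,fx=4.0,fy=4,interpolation=2)[:,:,::-1])
E
```

```text
pl1 [0.644 0.465 0.019]
pl2 [0.708 0.317 0.017]
pl3 [0.591 0.269 0.02 ]
pl4 [0.523 0.407 0.022]
pg1 [0.474 0.413 0.001]
pg2 [0.557 0.235 0.005]
pg3 [0.443 0.192 0.004]
pg4 [0.369 0.356 0.003]
bottle [0.709 0.281 0.129]
st1 [0.681 0.254 0.039]
st2 [0.565 0.212 0.044]
lens [0.467 0.34  0.206]
knob [0.541 0.326 0.002]
k2 [0.559 0.342 0.244]
colr [0.622 0.367 0.106]
box [0.586 0.023 0.145]
tape [0.478 0.021 0.188]
knob [0.558 0.319 0.232]
knob2 [0.569 0.32  0.21 ]
coll [0.583 0.33  0.159]
lens [0.473 0.316 0.2  ]
bot [0.715 0.261 0.099]
```

View pics/c0.png

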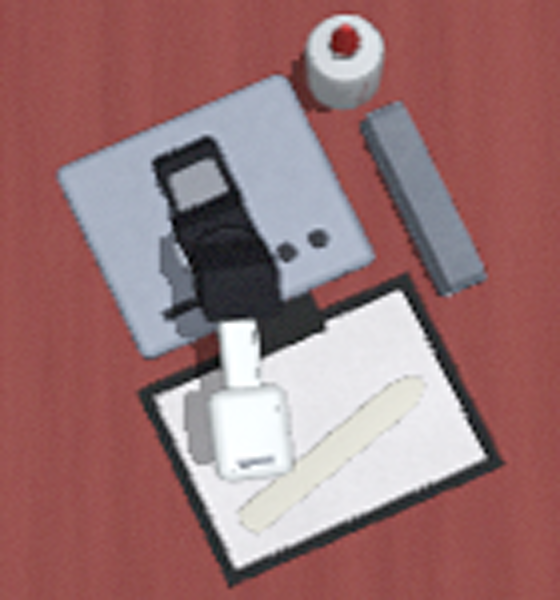

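View pics/c1.png

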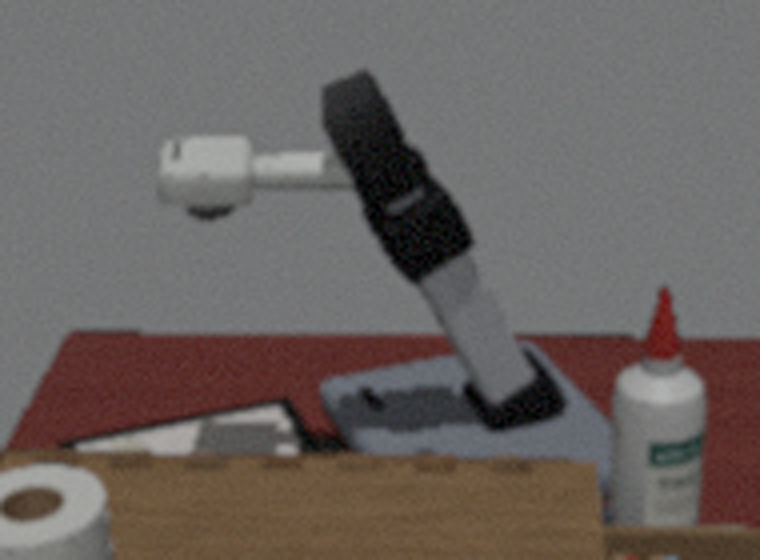

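```bash
cat >> h.py <<'E'
def frames(p):  # foot x,y,yaw, collar x in foot, theta
    x,y,yaw,cx,th=p
    F=Ro.from_euler('z',yaw).as_matrix(); A=F@Ro.from_euler('y',-.45).as_matrix(); G=A@Ro.from_euler('z',-th).as_matrix()
    C=np.array([x,y,0])+F@[cx,0,.153]; g=C+A[:,2]*.062/np.cos(.45)
    return F,G,C,g
E
cat > fit.py <<'E'
from h import *
from scipy.optimize import least_squares
d=load('t0');P=pts(d)
px=np.array([[60,172],[280,75],[373,262],[150,357],[142,390],[408,277],[500,463],[232,585]])/[4,3.75]+[180,140]
loc=np.array([[.075,.085,.021],[.075,-.085,.021],[-.075,-.085,.021],[-.075,.085,.021],[-.09,.1,.002],[-.09,-.1,.002],[-.24,-.1,.002],[-.24,.1,.002]])
def r(p):
    F=Ro.from_euler('z',p[2]).as_matrix(); return (proj(d,loc@F.T+[p[0],p[1],0])-px).ravel()
s=least_squares(r,[.61,.36,.4],loss='soft_l1');print(s.x,np.round(r(s.x),1))
x,y,yaw=s.x; F=Ro.from_euler('z',yaw).as_matrix()
# points of knob/arm/lens cloud in the foot frame
for tag in('t0','s0'):
    Q=(pts(load(tag)).reshape(-1,3)-[x,y,0])@F; fr=load(tag)['frame'].reshape(-1,3).astype(int)
    m=(abs(Q[:,0]+.06)<.14)&(abs(Q[:,1])<.15)&(Q[:,2]>.12)&(Q[:,2]<.32)
    w=m&(fr.min(1)>150);k=m&(fr.max(1)<70)
    print(tag,'white med',np.median(Q[w],0).round(3),'min',Q[w].min(0).round(3),'max',Q[w].max(0).round(3),w.sum())
    A=Ro.from_euler('y',-.45).as_matrix();B=Q[k]@A
    print(' black axial-frame med',np.median(B,0).round(3),np.percentile(B,[3,97],0).round(3).tolist(),k.sum())
    top=B[B[:,2]>np.percentile(B[:,2],70)];print(' top black',np.median(top,0).round(3))
E
python3 fit.py
```

```text
[0.61407061 0.36725517 0.41516876] [-2.  -0.5  0.9 -1.5  1.8 -0.6 -1.4  1.6 -1.3  0.4  0.3 -1.4  1.9  0.7
 -0.2  1. ]
t0 white med [-0.134  0.024  0.203] min [-0.172 -0.13   0.12 ] max [0.06  0.055 0.212] 656
 black axial-frame med [0.051 0.    0.231] [[0.025, -0.018, 0.148], [0.061, 0.02, 0.247]] 623
 top black [0.038 0.001 0.246]
s0 white med [-0.135  0.018  0.203] min [-0.169  0.002  0.194] max [-0.086  0.044  0.209] 240
 black axial-frame med [ 0.034 -0.018  0.194] [[0.014, -0.023, 0.138], [0.055, 0.009, 0.247]] 964
 top black [ 0.034 -0.016  0.236]
```

```bash
cat > tgt.py <<'E'
from h import *
import sys
p=[.6141,.3673,.4152,-.032,float(sys.argv[2]) if len(sys.argv)>2 else .32]
F,G,C,g=frames(p); up=float(sys.argv[1])
T=np.c_[-G[:,0],G[:,1],-G[:,2]]  # tool axes
s=telemetry.observe();R=Ro.from_euler('xyz',s['eef_rot'],degrees=True).as_matrix()
t=g+G[:,2]*(.054+up)
print('u',G[:,2].round(3),'g',g.round(3),'tcp',t.round(3),'shift cm',((t-s['tcp_pos'])*100).round(2),'rv',Ro.from_matrix(T@R.T).as_rotvec(degrees=True).round(1),'q',s['q'].round(1))
E
python3 tgt.py .08
python3 - <<'E'
from h import *
d=load('t0');F,G,C,g=frames([.6141,.3673,.4152,-.032,.32])
L=g+G@[-.088,0,.011];print(L, proj(d,[g,L,C]))
f=d['frame'].copy()
P=pts(d);w=(d['frame'].min(2)>150)&(P[...,2]>.17)&(P[...,2]<.24)&(P[...,1]>.25)
Q=P[w];B=(Q-g)@frames([.6141,.3673,.4152,-.032,0])[1];m=B[:,0]<-.06
print(B[m].mean(0),np.median(B[m],0),B[m].min(0),B[m].max(0),cv2.minAreaRect((B[m][:,:2]*1000).astype(np.float32)))
E
```

```text
u [-0.398 -0.175  0.9  ] g [0.557 0.342 0.215] tcp [0.504 0.319 0.336] shift cm [32.2  91.62  3.29] rv [-32.9 -18.8 164.5] q [-79.9   3.1  92.5   0.   84.6  -6.8]
[0.47304382 0.33537076 0.18857107] [[238.86875519 213.74203235]
 [243.49809031 253.55817512]
 [235.10961685 203.61170746]]
[-0.08006002  0.02946797  0.02631047] [-0.07951812  0.02910944  0.02671401] [-0.10698471  0.00497606  0.00537047] [-0.06002226  0.05506557  0.03854379] ((-80.04277038574219, 29.79935073852539), (41.701515197753906, 47.32931900024414), 69.87382507324219)
```

>>> jog_arm --targets '[10,12,10,-4,-2,20,25,46,12,-16,-9,82,25,46,12,-16,-9,82,25,46,12,-16,-9,82,25,46,12,-16,-9,82,25,46,12,-16,-9,82,25,46,12,-16,-9,82,25,46,12,-16,-9,82,25,46,12,-16,-9,82,25,46,12,-16,-9,82,25,46,12,-16,-9,82,25,46,12,-16,-9,82]' --grip 0

```text
t: 1.1
tcp_pos: [0.4138, -0.171, 0.4161]
eef_rot: [165.1, 8.1, 98.8]
contact_force: [0.7, -0.5, -0.1]
width: 0.0852
finger_force: 0.0
```

```bash
python3 tgt.py .08 .35
```

```text
u [-0.398 -0.175  0.9  ] g [0.557 0.342 0.215] tcp [0.504 0.319 0.336] shift cm [ 9.03 48.98 -8.04] rv [-15.5  -9.7  80.8] q [-34.  -33.7 112.8   4.3  84.5 -43.7]
```

>>> jog_arm --targets '[9,49,-4,-15.5,-9.7,80.8,9,49,-4,-15.5,-9.7,80.8,9,49,-4,-15.5,-9.7,80.8,9,49,-4,-15.5,-9.7,80.8,9,49,-4,-15.5,-9.7,80.8,9,49,-4,-15.5,-9.7,80.8,9,49,-4,-15.5,-9.7,80.8,9,49,-4,-15.5,-9.7,80.8,9,49,-4,-15.5,-9.7,80.8,9,49,-4,-15.5,-9.7,80.8,9,49,-4,-15.5,-9.7,80.8,9,49,-4,-15.5,-9.7,80.8]'

```text
t: 2.1
tcp_pos: [0.5033, 0.3192, 0.3751]
eef_rot: [170.6, 24.0, -178.2]
contact_force: [0.4, -0.5, -0.1]
width: 0.0853
finger_force: 0.0
```

```bash
python3 tgt.py .08 .35
```

```text
u [-0.398 -0.175  0.9  ] g [0.557 0.342 0.215] tcp [0.504 0.319 0.336] shift cm [ 0.08 -0.04 -3.94] rv [ 0.1 -0.1 -0.1] q [ 25.5 -14.8 104.1  -0.8  65.  -68.2]
```

>>> jog_arm --targets '[0,0,-4,0,0,0,0,0,-4,0,0,0]'

```text
t: 2.27
tcp_pos: [0.5005, 0.3177, 0.326]
eef_rot: [171.0, 23.2, -178.2]
contact_force: [-0.2, -0.4, -4.4]
width: 0.0857
finger_force: 0.0
```

Run:
```python
from h import *
grab('wrist','w0'); grab('top','t1')
d=load('w0');F,G,C,g=frames([.6141,.3673,.4152,-.032,.35])
f=d['frame'].copy()
top=[g+G@[x,y,.022] for x,y in((.016,.021),(.016,-.021),(-.016,-.021),(-.016,.021))]
for q in proj(d,top):cv2.circle(f,tuple(int(v) for v in q),3,(255,0,0),-1)
L=[g+G@np.array([-.088+x,y,.024]) for x,y in((.026,.021),(.026,-.021),(-.026,-.021),(-.026,.021))]
for q in proj(d,L):cv2.circle(f,tuple(int(v) for v in q),3,(0,255,0),-1)
cv2.imwrite('pics/w0a.png',f[:,:,::-1])
```

```text
(no output)
```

View pics/w0a.png

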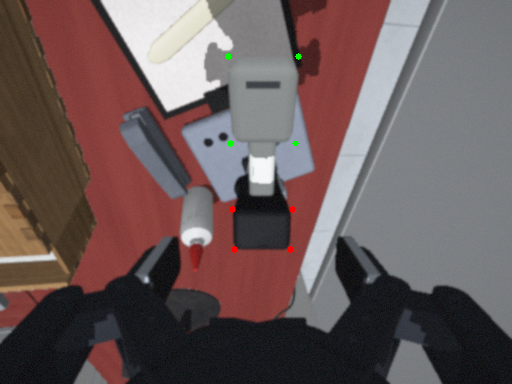

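```bash
python3 tgt.py 0 .35
```

```text
u [-0.398 -0.175  0.9  ] g [0.557 0.342 0.215] tcp [0.536 0.333 0.264] shift cm [ 3.32  1.61 -6.94] rv [ 0.1 -0.4  0.2] q [ 25.3 -13.8 107.3  -0.8  61.2 -68. ]
```

>>> jog_arm --targets '[0.8,0.4,-1.7,0,0,0,1.6,0.8,-3.5,0,0,0,2.4,1.2,-5.2,0,0,0,3.2,1.5,-6.9,0,0,0,3.2,1.5,-6.9,0,0,0,3.2,1.5,-6.9,0,0,0]'

```text
t: 2.87
tcp_pos: [0.5364, 0.3313, 0.2685]
eef_rot: [170.5, 24.1, -178.6]
contact_force: [-0.3, -0.2, 0.2]
width: 0.0851
finger_force: 0.0
```

```bash
python3 tgt.py 0 .35
```

```text
u [-0.398 -0.175  0.9  ] g [0.557 0.342 0.215] tcp [0.536 0.333 0.264] shift cm [-0.05  0.16 -0.48] rv [-0.1 -0.   0.3] q [ 25.2  -6.1 106.8  -0.8  53.5 -67.9]
```

>>> jog_arm --targets '[0,0.1,-0.4,0,0,0,0,0.1,-0.4,0,0,0]'

```text
t: 3.03
tcp_pos: [0.5362, 0.3329, 0.2651]
eef_rot: [170.5, 24.2, -178.6]
contact_force: [0.3, 0.4, -0.7]
width: 0.0854
finger_force: 0.0
```

>>> jog_arm --targets '[0,0,0,0,0,0,0,0,0,0,0,0,0,0,0,0,0,0,0,0,0,0,0,0,0,0,0,0,0,0,0,0,0,0,0,0,0,0,0,0,0,0,0,0,0,0,0,0,0,0,0,0,0,0]' --grip 1 --squeeze 40

```text
t: 3.78
tcp_pos: [0.5358, 0.333, 0.2637]
eef_rot: [170.6, 24.0, -178.5]
contact_force: [-3.9, -3.2, 5.3]
width: 0.0415
finger_force: 42.4
```

```bash
python3 -c "
from h import *
s=telemetry.observe();print(s['contact_force'],s['moment'],s['tcp_pos'],s['width'],s['finger_force'])"
```

```text
[-3.86490943 -3.22254575  5.33420104] [-0.33768196  0.46557174 -0.08734013] [0.53575115 0.33300325 0.26366669] 0.04147159974080648 42.36153960227966
```

>>> jog_arm --targets '[-0.2,-0.09,0.45,0,0,0,-0.4,-0.18,0.9,0,0,0,-0.6,-0.26,1.35,0,0,0,-0.8,-0.35,1.8,0,0,0,-1.0,-0.44,2.25,0,0,0,-1.2,-0.53,2.7,0,0,0,-1.4,-0.61,3.15,0,0,0,-1.6,-0.7,3.6,0,0,0,-1.8,-0.79,4.05,0,0,0,-1.8,-0.79,4.05,0,0,0]'

```text
t: 4.62
tcp_pos: [0.5181, 0.3252, 0.3034]
eef_rot: [170.5, 24.1, -178.6]
contact_force: [1.9, 0.1, 1.2]
width: 0.0414
finger_force: 42.6
```

```bash
cat > st.py <<'E'
from h import *
s=telemetry.observe();u=np.array([-.398,-.175,.9]);f=s['contact_force']
print('along',round((s['tcp_pos']-[.5358,.333,.2637])@u*1000,1),'off',((s['tcp_pos']-[.5358,.333,.2637])-u*((s['tcp_pos']-[.5358,.333,.2637])@u)).round(4),'Fu',round(f@u,1),'F',f.round(1),'M',s['moment'].round(2),'Mu',round(s['moment']@u,2),s['finger_force'],s['eef_rot'].round(1))
E
python3 st.py
```

```text
along 44.1 off [-0.0002 -0.0001 -0.    ] Fu 0.3 F [1.9 0.1 1.2] M [-0.02 -0.12 -0.05] Mu -0.01 42.58883535861969 [ 170.5   24.1 -178.6]
```

>>> jog_arm --targets '[0,0,0,0,0,0,0,0,0,0,0,0]'

```text
t: 4.78
tcp_pos: [0.518, 0.3252, 0.3034]
eef_rot: [170.5, 24.1, -178.5]
contact_force: [4.5, 1.5, -2.1]
width: 0.0418
finger_force: 42.6
```

```bash
python3 st.py
python3 - <<'E'
from h import *
grab('side','s1');d=load('s1')
c=d['frame'][100:240,160:350];cv2.imwrite('pics/c2.png',cv2.resize(c,None,fx=4.0,fy=4,interpolation=2)[:,:,::-1])
E
```

```text
along 44.1 off [-0.0002 -0.     -0.    ] Fu -3.9 F [ 4.5  1.5 -2.1] M [ 0.07 -0.32 -0.05] Mu -0.02 42.56602585315704 [ 170.5   24.1 -178.5]
```

View pics/c2.png

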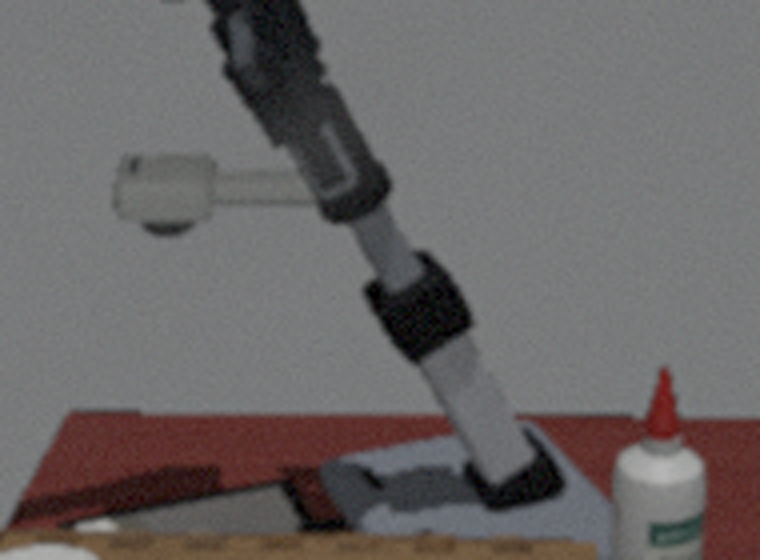

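>>> jog_arm --targets '[-0.08,-0.035,0.18,0,0,0,-0.16,-0.07,0.36,0,0,0,-0.24,-0.105,0.54,0,0,0,-0.24,-0.105,0.54,0,0,0]'

```text
t: 5.17
tcp_pos: [0.5157, 0.3242, 0.3086]
eef_rot: [170.5, 24.1, -178.6]
contact_force: [5.3, 3.2, -2.6]
width: 0.0416
finger_force: 42.2
```

>>> jog_arm --targets '[-0.08,-0.035,0.18,0,0,0,-0.16,-0.07,0.36,0,0,0,-0.16,-0.07,0.36,0,0,0]'

```text
t: 5.42
tcp_pos: [0.5141, 0.3235, 0.3122]
eef_rot: [170.5, 24.1, -178.6]
contact_force: [5.9, 2.9, -1.5]
width: 0.0415
finger_force: 42.2
```

>>> jog_arm --targets '[-0.08,-0.035,0.18,0,0,0,-0.16,-0.07,0.36,0,0,0,-0.16,-0.07,0.36,0,0,0]'

```text
t: 5.67
tcp_pos: [0.5125, 0.3228, 0.3158]
eef_rot: [170.5, 24.1, -178.6]
contact_force: [5.8, 1.1, -3.7]
width: 0.042
finger_force: 42.2
```

>>> jog_arm --targets '[-0.08,-0.035,0.18,0,0,0,-0.16,-0.07,0.36,0,0,0,-0.16,-0.07,0.36,0,0,0]'

```text
t: 5.92
tcp_pos: [0.5109, 0.3221, 0.3193]
eef_rot: [170.5, 24.1, -178.6]
contact_force: [6.3, 2.5, -3.2]
width: 0.0416
finger_force: 42.2
```

>>> jog_arm --targets '[-0.08,-0.035,0.18,0,0,0,-0.16,-0.07,0.36,0,0,0,-0.16,-0.07,0.36,0,0,0]'

```text
t: 6.17
tcp_pos: [0.5093, 0.3214, 0.323]
eef_rot: [170.5, 24.1, -178.6]
contact_force: [6.1, 2.9, -3.2]
width: 0.0414
finger_force: 42.2
```

>>> jog_arm --targets '[-0.08,-0.035,0.18,0,0,0,-0.16,-0.07,0.36,0,0,0,-0.16,-0.07,0.36,0,0,0]'

```text
t: 6.42
tcp_pos: [0.5077, 0.3207, 0.3266]
eef_rot: [170.5, 24.1, -178.6]
contact_force: [6.5, 2.5, -3.3]
width: 0.0414
finger_force: 42.2
```

>>> jog_arm --targets '[-0.08,-0.035,0.18,0,0,0,-0.16,-0.07,0.36,0,0,0,-0.16,-0.07,0.36,0,0,0]'

```text
t: 6.67
tcp_pos: [0.5061, 0.32, 0.3301]
eef_rot: [170.5, 24.1, -178.6]
contact_force: [7.0, 3.2, -2.7]
width: 0.0414
finger_force: 42.2
```

>>> jog_arm --targets '[-0.08,-0.035,0.18,0,0,0,-0.16,-0.07,0.36,0,0,0,-0.16,-0.07,0.36,0,0,0]'

```text
t: 6.92
tcp_pos: [0.5045, 0.3193, 0.3338]
eef_rot: [170.5, 24.1, -178.6]
contact_force: [6.6, 2.9, -2.2]
width: 0.0416
finger_force: 42.2
```

>>> jog_arm --targets '[-0.08,-0.035,0.18,0,0,0,-0.16,-0.07,0.36,0,0,0,-0.16,-0.07,0.36,0,0,0]'

```text
t: 7.17
tcp_pos: [0.503, 0.3186, 0.3374]
eef_rot: [170.5, 24.1, -178.6]
contact_force: [6.3, 1.6, -2.6]
width: 0.0413
finger_force: 42.2
```

>>> jog_arm --targets '[-0.08,-0.035,0.18,0,0,0,-0.16,-0.07,0.36,0,0,0,-0.16,-0.07,0.36,0,0,0]'

```text
t: 7.42
tcp_pos: [0.5013, 0.3179, 0.3412]
eef_rot: [170.5, 24.1, -178.6]
contact_force: [5.8, 2.0, -1.8]
width: 0.0415
finger_force: 42.4
```

>>> jog_arm --targets '[-0.08,-0.035,0.18,0,0,0,-0.16,-0.07,0.36,0,0,0,-0.16,-0.07,0.36,0,0,0]'

```text
t: 7.67
tcp_pos: [0.5002, 0.3173, 0.3433]
eef_rot: [170.5, 24.1, -178.6]
contact_force: [13.6, 5.7, -8.7]
width: 0.0413
finger_force: 44.7
```

>>> jog_arm --targets '[-0.08,-0.035,0.18,0,0,0,-0.16,-0.07,0.36,0,0,0,-0.16,-0.07,0.36,0,0,0]'

```text
t: 7.92
tcp_pos: [0.4997, 0.317, 0.3436]
eef_rot: [170.4, 24.2, -178.6]
contact_force: [31.9, 16.3, -21.9]
width: 0.0414
finger_force: 47.7
```

>>> jog_arm --targets '[0.12,0.05,-0.27,0,0,0,0.23,0.1,-0.52,0,0,0,0.23,0.1,-0.52,0,0,0,0.23,0.1,-0.52,0,0,0]'

```text
t: 8.25
tcp_pos: [0.5006, 0.3175, 0.3428]
eef_rot: [170.5, 24.1, -178.6]
contact_force: [6.5, 1.6, -1.6]
width: 0.0413
finger_force: 51.2
```

```bash
python3 st.py; python3 tgt.py .088 0
python3 - <<'E'
from h import *
grab('top','t2');grab('wrist','w2');d=load('t2')
F,G,C,g=frames([.6141,.3673,.4152,-.032,0])
print(proj(d,[C,C+F@[0,.023,0]]), proj(load('w2'),[C,C+F@[0,.023,0]]))
c0=load('t0')['frame'][170:240,190:270];c=d['frame'][170:240,190:270];c=np.hstack([c0,c]);cv2.imwrite('pics/c3.png',cv2.resize(c,None,fx=5,fy=5,interpolation=2)[:,:,::-1])
E
```

```text
along 88.0 off [-0.0002 -0.0001 -0.    ] Fu -4.3 F [ 6.5  1.6 -1.6] M [ 0.17 -0.44 -0.04] Mu -0.03 51.220643520355225 [ 170.5   24.1 -178.6]
u [-0.398 -0.175  0.9  ] g [0.557 0.342 0.215] tcp [0.501 0.317 0.343] shift cm [ 0.03 -0.01  0.  ] rv [-8.  -3.5 18.3] q [ 25.5 -14.5 106.9  -0.9  61.8 -67.8]
[[235.10961685 203.61170746]
 [225.96717387 207.87279739]] [[258.21553577 180.98946801]
 [277.99236698 173.92919057]]
```

View pics/c3.png

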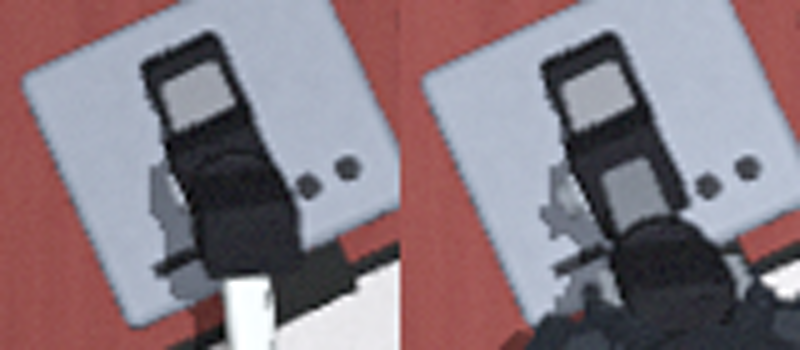

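>>> jog_arm --targets '[0.08,0.035,-0.18,0,0,0,0.16,0.07,-0.36,0,0,0,0.16,0.07,-0.36,0,0,0]'

```text
t: 8.6
tcp_pos: [0.5017, 0.3181, 0.3405]
eef_rot: [170.6, 24.0, -178.5]
contact_force: [0.2, -0.7, 3.3]
width: 0.0416
finger_force: 52.0
```

```bash
python3 st.py
```

```text
along 85.3 off [-0.0001 -0.      0.    ] Fu 3.0 F [ 0.2 -0.7  3.3] M [-0.16 -0.03 -0.08] Mu -0.0 52.005969285964966 [ 170.6   24.  -178.5]
```

>>> jog_arm --targets '[-0.06,-0.03,0.14,0,0,0,-0.06,-0.03,0.14,-1.2,-0.5,2.7,-0.06,-0.03,0.14,-2.4,-1.05,5.4,-0.06,-0.03,0.14,-3.6,-1.6,8.1,-0.06,-0.03,0.14,-4.8,-2.1,10.8,-0.06,-0.03,0.14,-6,-2.6,13.5,-0.06,-0.03,0.14,-6,-2.6,13.5]'

```text
t: 9.18
tcp_pos: [0.5014, 0.3179, 0.3411]
eef_rot: [177.6, 25.7, -162.0]
contact_force: [5.1, 0.9, -1.2]
width: 0.0413
finger_force: 51.4
```

```bash
python3 st.py;python3 tgt.py .0865 0
```

```text
along 86.0 off [-0.0002 -0.     -0.    ] Fu -3.3 F [ 5.1  0.9 -1.2] M [ 0.16 -0.47  0.25] Mu 0.24 51.359935998916626 [ 177.6   25.7 -162. ]
u [-0.398 -0.175  0.9  ] g [0.557 0.342 0.215] tcp [0.501 0.318 0.342] shift cm [ 0.01 -0.03  0.05] rv [-2.  -0.9  4.7] q [ 25.5 -14.3 107.   -0.9  61.6 -82.8]
```

>>> jog_arm --targets '[0,0,0,-0.8,-0.35,1.8,0,0,0,-1.2,-0.5,2.7,0,0,0,-1.2,-0.5,2.7]'

```text
t: 9.43
tcp_pos: [0.5013, 0.3179, 0.341]
eef_rot: [179.0, 25.7, -158.7]
contact_force: [5.7, 2.6, -2.0]
width: 0.0413
finger_force: 51.4
```

```bash
python3 st.py;python3 tgt.py .0865 0
```

```text
along 85.9 off [-0.0003 -0.     -0.    ] Fu -4.5 F [ 5.7  2.6 -2. ] M [ 0.25 -0.48  0.21] Mu 0.18 51.36640548706055 [ 179.    25.7 -158.7]
u [-0.398 -0.175  0.9  ] g [0.557 0.342 0.215] tcp [0.501 0.318 0.342] shift cm [ 0.02 -0.03  0.05] rv [-0.8 -0.4  2.1] q [ 25.5 -14.3 106.9  -0.9  61.6 -85.8]
```

>>> jog_arm --targets '[0,0,0,-0.4,-0.18,0.9,0,0,0,-0.8,-0.35,1.8,0,0,0,-0.8,-0.35,1.8]'

```text
t: 9.68
tcp_pos: [0.5014, 0.3179, 0.3411]
eef_rot: [179.9, 25.7, -156.5]
contact_force: [5.3, 1.0, -1.1]
width: 0.0415
finger_force: 51.4
```

```bash
python3 st.py;python3 tgt.py .0865 0
```

```text
along 86.0 off [-0.0002 -0.     -0.    ] Fu -3.2 F [ 5.3  1.  -1.1] M [ 0.21 -0.43  0.19] Mu 0.16 51.36525750160217 [ 179.9   25.7 -156.5]
u [-0.398 -0.175  0.9  ] g [0.557 0.342 0.215] tcp [0.501 0.318 0.342] shift cm [ 0.01 -0.03  0.04] rv [-0.  -0.1  0.3] q [ 25.5 -14.3 106.9  -0.9  61.6 -87.8]
```

Friction moment steady at ~0.16–0.18; continue till it rises at the stop.

>>> jog_arm --targets '[0,0,0,-0.4,-0.18,0.9,0,0,0,-0.8,-0.35,1.8,0,0,0,-0.8,-0.35,1.8]'

```text
t: 9.93
tcp_pos: [0.5012, 0.3178, 0.3407]
eef_rot: [-179.3, 25.7, -154.6]
contact_force: [5.2, 1.9, -0.8]
width: 0.0415
finger_force: 61.8
```

```bash
python3 st.py;python3 tgt.py .0865 0
```

```text
along 85.8 off [-0.0005 -0.0002 -0.0002] Fu -3.1 F [ 5.2  1.9 -0.8] M [ 0.91 -0.12 -1.75] Mu -1.92 61.809600591659546 [-179.3   25.7 -154.6]
u [-0.398 -0.175  0.9  ] g [0.557 0.342 0.215] tcp [0.501 0.318 0.342] shift cm [ 0.03 -0.01  0.08] rv [ 0.6  0.2 -1.3] q [ 25.5 -14.3 107.   -0.8  61.7 -89.5]
```

>>> jog_arm --targets '[0,0,0,-0.4,-0.18,0.9,0,0,0,-0.8,-0.35,1.8,0,0,0,-0.8,-0.35,1.8]'

```text
t: 10.18
tcp_pos: [0.501, 0.3177, 0.3406]
eef_rot: [-178.5, 25.6, -152.6]
contact_force: [4.4, 1.9, -2.7]
width: 0.0414
finger_force: 89.6
```

```bash
python3 st.py;python3 tgt.py .0865 0
```

```text
along 85.7 off [-0.0007 -0.0003 -0.0003] Fu -4.6 F [ 4.4  1.9 -2.7] M [ 1.67  0.39 -4.24] Mu -4.55 89.5944144576788 [-178.5   25.6 -152.6]
u [-0.398 -0.175  0.9  ] g [0.557 0.342 0.215] tcp [0.501 0.318 0.342] shift cm [ 0.05 -0.    0.1 ] rv [ 1.3  0.4 -2.9] q [ 25.4 -14.3 107.   -0.8  61.7 -91.4]
```

>>> jog_arm --targets '[0,0,0,0.7,0.3,-1.5,0,0,0,1.3,0.55,-2.9,0,0,0,1.3,0.55,-2.9]'

```text
t: 10.43
tcp_pos: [0.5009, 0.3178, 0.3405]
eef_rot: [-179.4, 25.6, -155.3]
contact_force: [5.5, 1.4, -4.0]
width: 0.0416
finger_force: 64.7
```

```bash
python3 st.py
```

```text
along 85.7 off [-0.0008 -0.0002 -0.0003] Fu -6.1 F [ 5.5  1.4 -4. ] M [ 0.52 -0.1   0.01] Mu -0.18 64.72991466522217 [-179.4   25.6 -155.3]
```

>>> jog_arm --targets '[0,0,0,0,0,0,0,0,0,0,0,0,0,0,0,0,0,0,0,0,0,0,0,0,0,0,0,0,0,0,0,0,0,0,0,0,0,0,0,0,0,0,0,0,0,0,0,0]' --grip 0

```text
t: 11.1
tcp_pos: [0.501, 0.3178, 0.3411]
eef_rot: [-179.7, 25.7, -155.7]
contact_force: [0.4, 0.2, 0.5]
width: 0.0857
finger_force: 0.0
```

>>> jog_arm --targets '[-0.8,-0.35,1.8,0,0,0,-1.6,-0.7,3.6,0,0,0,-2.4,-1.05,5.4,0,0,0,-3.2,-1.4,7.2,0,0,0,-4.0,-1.75,9.0,0,0,0,-4.8,-2.1,10.8,0,0,0,-4.8,-2.1,10.8,0,0,0]'

```text
t: 11.68
tcp_pos: [0.4529, 0.2968, 0.4549]
eef_rot: [-179.7, 26.2, -155.7]
contact_force: [0.7, 0.3, 0.7]
width: 0.0854
finger_force: 0.0
```

Run:
```python
from h import *
grab('side','s3');grab('wrist','w3');grab('top','t3')
a=load('w3')['frame'];b=load('s3')['frame']
cv2.imwrite('pics/f.png',cv2.resize(np.hstack([a,b])[:,:,::-1],(800,300),interpolation=cv2.INTER_AREA))
d=load('w3')
F,G,C,g=frames([.6141,.3673,.4152,-.032,0]);g=g+G[:,2]*.0865
P=pts(d);B=(P-g)@G;w=(d['frame'].min(2)>90)&(B[...,0]<-.06)&(B[...,0]>-.13)&(abs(B[...,1])<.06)&(abs(B[...,2])<.05)
print(w.sum(),B[w].mean(0),cv2.minAreaRect((B[w][:,:2]*1000).astype(np.float32)))
```

```text
3492 [-0.08858273  0.00065648  0.02559093] ((-87.5811538696289, 0.8357563018798828), (42.06789779663086, 54.952728271484375), 89.4007797241211)
```

View pics/f.png

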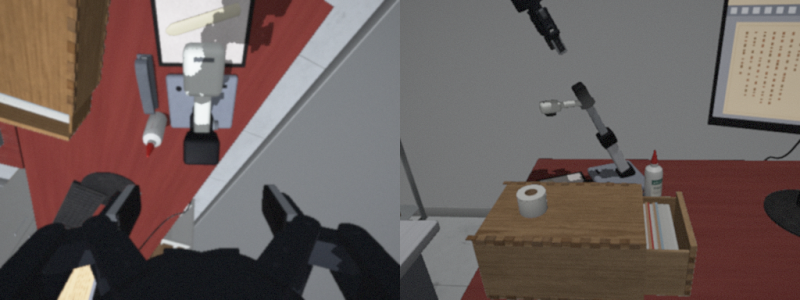

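The mast stays up with nothing holding it. The arm lies along the foot's axis to within 0.6°, its centre 0.7 mm off. The bystanders have not moved and the gripper is clear.

```bash
python3 -c "
from cell import close_job
print(close_job())"
```

```text
the job is handed in; nothing more can be done
None
```

The job is handed in: the mast locked about 87 mm out with its side button sprung, it stays up by itself, the camera arm was turned to its stop over the page, and the items around it look undisturbed.

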